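# Gauge two bush blocks and reject the undersize one

## Task

One of the two aluminium bush blocks on the mat is bored to size right down, the other narrows inside; find out which with the plug gauge from its stand, feeling gently for the bore and never forcing the gauge. Leave the gauge standing fully home, collar down, in the good block on the mat, and put the bad block upright and flat in the wooden reject tray. Leave the other things on the table alone.

Things in the scene. Friction and masses are not known exactly. Their poses are not given: they have to be found in the camera images.
- plug_gauge: Steel plug gauge, 0.14 kg, upright in its stand at first. Origin: centre of the flat tip of its pin; z up the axis to the handle, x, y along the handle's flats. Pin 14 mm diameter, 36 long, tip edge bevelled 1; round collar 40 across from 36 to 42 above the tip. Fully home in the good block the collar rests on the block's top, the tip 10 above its underside.
- gauge_grip (a point): Centre of the gauge's square handle, 18x18 mm, which runs from 42 to 92 mm above the pin's tip; this point is 67 above the tip. x, y along the flats.
- bush_block_1: Bush block, looks the same as the other: aluminium, 56x56 mm, 46 high, 0.53 kg, on the mat; grip it across two opposite sides. Holds a loose brass liner with a bore: 16 wide all the way in the good block; in the bad one it narrows to 8 at 24 below the liner's top, so the gauge stops with its collar 6 above the block. Which is good varies, whatever the name. Origin: centre of underside; z up, x, y along the sides.
- bush_block_2: Bush block, looks the same as the other: aluminium, 56x56 mm, 46 high, 0.53 kg, on the mat; grip it across two opposite sides. Holds a loose brass liner with a bore: 16 wide all the way in the good block; in the bad one it narrows to 8 at 24 below the liner's top, so the gauge stops with its collar 6 above the block. Which is good varies, whatever the name. Origin: centre of underside; z up, x, y along the sides.
- opening_1 (a point): Centre of the 28 mm wide round opening in the top of block 1 (5 mm top plate). 6 mm below is the flat top of the liner. The liner floats: the centre of its 16 mm bore lies 3.3 to 5.7 mm off the block's centre in an unknown direction (at most 4 mm along each of the block's x and y), so it must be felt for with the pin, within 6.5 mm of this point.
- opening_2 (a point): Centre of the 28 mm wide round opening in the top of block 2 (5 mm top plate). 6 mm below is the flat top of the liner. The liner floats: the centre of its 16 mm bore lies 3.3 to 5.7 mm off the block's centre in an unknown direction (at most 4 mm along each of the block's x and y), so it must be felt for with the pin, within 6.5 mm of this point.
- gauge_stand: Fixed wooden gauge stand, foot 62x62, upright block 50x50, 44 high, with an 18 hole in which the gauge's pin hangs, its collar on the top (tip 8 above the table). Origin: centre of the underside.
- reject_tray: Fixed open reject tray of light wood, outer 130x130, 22 high, walls and floor 5 thick. Origin: centre of the underside; the inner floor is 5 above it; x and y along the sides.
- work_mat: Fixed black rubber mat, 170x250, 4 thick, on which both blocks stand. Origin: centre of the underside. While gauging, a block may not be pressed onto it with more than 35 N (its own weight of 5 N included).
- tin_wax: Bystander, to be left alone: low round tin, 60 across, 20 high mm. Origin: centre of the underside.
- tin_balm: Bystander, to be left alone: round tin, 48 across, 28 high mm. Origin: centre of the underside.
- eyelet_jar: Bystander, to be left alone: small jar with a black cap, 45 across, 56 high mm. Origin: centre of the underside.
- thread_spool_4: Bystander, to be left alone: standing spool of dark thread, 29 across, 46 high mm. Origin: centre of the underside.
- cedar_block_1: Bystander, to be left alone: small closed cedar box, 45x62x40 mm. Origin: centre of the underside.
- tin_dye: Bystander, to be left alone: low round tin, 44 across, 18 high mm. Origin: centre of the underside.
- spray_bottle: Bystander, to be left alone: small white bottle with a black cap, 32 across, 83 high mm. Origin: centre of the underside.
Not all that is in view belongs to the job. What is shaped like the bush_block_1 but green is not meant.

How it is judged:
At the end, for the whole second after the job is handed in: Gauge home and upright in one block (tip 6 to 12.5 mm above its underside, 10 mm of its centre, 0.12 rad); that block upright on the mat; the other upright (0.08 rad) on the tray's floor, its centre within 45 mm of the tray's along each side; all three at rest (((z of plug_gauge in the frame of bush_block_1 between 0.006 and 0.0125 m and horizontal distance between plug_gauge and bush_block_1 below 0.01 m and angle between plug_gauge's own z axis and vertical below 0.12 rad and angle between each of bush_block_1, bush_block_2's own z axis and vertical below 0.08 rad and contact force between bush_block_1 and work_mat above 1 N and z of bush_block_2 in the frame of reject_tray between 0.002 and 0.009 m and x of bush_block_2 in the frame of reject_tray between -0.045 and 0.045 m and y of bush_block_2 in the frame of reject_tray between -0.045 and 0.045 m and linear speed of each of bush_block_1, bush_block_2, plug_gauge below 0.02 m/s) or (z of plug_gauge in the frame of bush_block_2 between 0.006 and 0.0125 m and horizontal distance between plug_gauge and bush_block_2 below 0.01 m and angle between plug_gauge's own z axis and vertical below 0.12 rad and angle between each of bush_block_2, bush_block_1's own z axis and vertical below 0.08 rad and contact force between bush_block_2 and work_mat above 1 N and z of bush_block_1 in the frame of reject_tray between 0.002 and 0.009 m and x of bush_block_1 in the frame of reject_tray between -0.045 and 0.045 m and y of bush_block_1 in the frame of reject_tray between -0.045 and 0.045 m and linear speed of each of bush_block_1, bush_block_2, plug_gauge below 0.02 m/s))); the robot touches nothing.
It fails at once if bush block 1, not held by the fingers, is pressed onto the mat with more than 35 N (contact force between bush_block_1 and work_mat above 35 N and contact force between the fingers and bush_block_1 below 0.5 N).
It fails at once if bush block 2, not held by the fingers, is pressed onto the mat with more than 35 N (contact force between bush_block_2 and work_mat above 35 N and contact force between the fingers and bush_block_2 below 0.5 N).
It fails at once if a bystander is displaced by more than 30 mm (distance of any of tin_wax, tin_balm, eyelet_jar, thread_spool_4, cedar_block_1, tin_dye, spray_bottle from where it was at the start of the episode above 0.03 m).
It fails at once if a bush block is tipped over (angle between any of bush_block_1, bush_block_2's own z axis and vertical above 0.5 rad).
It also fails if it takes over 72 s, if anything falls off the work surface, if the arm or the gripper's body presses on something with over 40 N, if the wrist force passes 120 N, or if a joint passes its speed limit or range.

## Robot

A 7-joint arm with a two-finger parallel gripper is mounted at the origin on a cart in front of the work surface, level with it; the furniture and walls round the work are solid. World frame = base frame: x ahead of the robot, y to its left, z up, the work surface at z = 0. Lengths are in m, angles in rad, forces in N, time in s.
With the tool pointing down it reaches from about 0.35 to 0.9 m from the base axis. Payload 8.1 kg.
Tool frame: the origin (TCP) lies between the finger pads; the fingertips stand 17 mm ahead of it and the grasp point (between the pads) lies 2 mm behind it; z points along the fingers, y is the line along which they close (so a half turn about z gives the same grasp; the last joint's range is limited). The gripper opens to 92 mm and grips with 3 to 60 N. Pads are 19 mm wide; open, the fingers measure 130 mm over their backs; the gripper's body (75 mm by 190 mm) begins 47 mm behind the grasp point.
Start: joints at [1.186, 0.434, 0.025, 1.573, -0.012, 1.134, -0.075], TCP at [0.174, -0.6, 0.244] pointing down, gripper open.
Joint ranges: [-2.62, 2.62], [-0.44, 2.09], [-1.27, 1.32], [0.08, 2.57], [-1.32, 4.46], [0.12, 2], [-2.74, 2.74]. Speed limits (rad/s): [2.22, 2.22, 3.01, 3.01, 3.14, 3.14, 3.14].

## Interface

Orientations are given as a rotation vector (axis times angle).
In Python, from cell import observe, get_image, calibration, sign_off, look_for, regions_of, landmark_of gives the robot as it stands.
- The arm moves only by the tool jog_arm, never from a script. Its argument "plan" is a list of rows, each an object with "offset": the shift along the tool's x, y, z normalised to -1 to 1, where 1 is 0.15 m, a list of three; "twist": the turn, a rotation vector about the tool's x, y, z normalised to -1 to 1, where 1 is 2 pi rad, a list of three; "fingers": the gripper command: -1 is shut, 1 is fully open, values between are in proportion. In form: [{"offset": [x, y, z], "twist": [ax, ay, az], "fingers": fingers}, ...]. A call has 1 to 20 rows; each row is the pose to reach, as a shift and turn from the pose commanded when the call began, along the tool's axes at that moment, turning the shorter way round; what a row does not reach only later rows make up. A row lasts 1/8 s, in which the tool goes at most 62.5 mm and 10.7 degrees, less where a joint would pass 70% of its speed; a pose out of reach is approached as far as the arm can. A call with a number of a shift or a turn outside -1 to 1 is refused whole. A call with a gripper value outside its range is refused whole. The fingers move at their own pace and stop on an object; "newtons" is the grip in N (left out, the last holds). Time passes only in rows, so rows that repeat a pose let the fingers close. It gives the time, the measured TCP pose, the force, the opening and the grip force at its end, in the units of the state.
- observe(): the state, without advancing time (a new reading comes with each control period).
- get_image(name): name is "scene" or "top" or "wrist"; returns the picture (480x640x3 uint8, red, green, blue); there is no depth.
- calibration(name): a dict with "fov_y" (degrees; the focal length in pixels is half the picture's height over the tangent of half this angle, whatever the lens; pixels are square), "cx", "cy" (the principal point, pixels), "position" and "attitude" of the camera in the world. Camera axes: x right, y down, z forward; pixel columns grow to the right and rows downward; lengths in m; the calibration is good to about 2 mm. A picture is of the moment at which its call begins: read the wrist's pose just before it. calibration takes no time and is no camera call; for the wrist camera it gives the pose at the moment of the call.
- sign_off(): hands the job in; it is judged then, once.
Trained networks look in the newest picture that a camera, given by its name, has taken for a name from the list of things; names that differ only in an ending like _2 or _b are one class to them, and where a whole thing is asked for, a point or a joint stands for the part that bears it (a point fixed in the world has none). Each returns a list of dicts, best first, with "conf" (0 to 1); they miss things now and then, are a little off and sometimes report something else, mostly with a low value. They report only what shows in the picture. A call takes as long as a camera call. They do not tell look-alikes from the thing itself.
- look_for(thing, camera): "box" ([left, top, width, height] as shares, 0 to 1, of the picture: columns of its width, rows of its height, round what is visible of it).
- regions_of(thing, camera): "region" (480x640 bool, what is visible of it) and "box" ([left, top, width, height] as shares, 0 to 1, of the picture: columns of its width, rows of its height, round what is visible of it).
- landmark_of(thing, camera): "at" ([row, column] as shares, 0 to 1, of the picture: columns of its width, rows of its height: a listed point, or the origin of a listed thing).
The state is a dict: "clock": time; "joints": joint angles; "dq": joint speeds; "joint_efforts": joint torques, N m; "position": TCP position; "ee_rot": TCP orientation; "force": force on the tool from outside, world axes, zero at the start; "ft_torque": the same for the moment, N m; "width": opening from 0.0 (shut) to 1.0 (fully open); "gripper_force": force on a finger pad.
Only numpy, scipy, OpenCV 4.12 (cv2) and the standard library are available. Lean on these libraries where they do the work, as an engineer would, in place of code of your own. Each camera call takes 0.05 s, during which the arm holds its last target. There are 200 camera calls.

## Working session

There is one attempt and no reset: what is moved stays moved. The work goes in short steps, Python scripts to look and compute and a tool call to move; the robot and the scene stay as the last step left them, time stands still between calls to the robot, and variables do not carry over. Pictures are saved under pics/ and viewed, at most 10 in all, crops included, and the job is handed in when it is done.

Besides the shell and the picture viewer there is one more tool, called after "Call:" as name([rows], argument=value, ...), one row to a line, values as JSON. jog_arm: Moves the arm, as the interface text tells. Scaled input: -1 to 1 covers 0.15 m each way for a shift and 2 pi rad each way for a turn. Its arguments: {"type":"object","properties":{"plan":{"type":"array","items":{"type":"object","properties":{"offset":{"type":"array","items":{"type":"number","minimum":-1,"maximum":1}},"twist":{"type":"array","items":{"type":"number","minimum":-1,"maximum":1}},"fingers":{"type":"number"}}}},"newtons":{"type":"number"}},"required":["plan"]}

```bash
mkdir -p pics; ls
cat > h.py <<'E'
import numpy as np, cv2
from scipy.spatial.transform import Rotation as R
from cell import *
def K(n):
    c=calibration(n); f=240/np.tan(np.radians(c["fov_y"])/2); return c,f
def rot(a):
    a=np.array(a,float)
    return a if a.shape==(3,3) else (R.from_rotvec(a).as_matrix() if a.size==3 else R.from_quat(a).as_matrix())
def ray(n,row,col):
    c,f=K(n); d=np.array([(col-c["cx"])/f,(row-c["cy"])/f,1.]); d=rot(c["attitude"])@d
    return np.array(c["position"]),d/np.linalg.norm(d)
def atz(n,row,col,z):
    p,d=ray(n,row,col); return p+d*(z-p[2])/d[2]
def proj(n,P):
    c,f=K(n); q=rot(c["attitude"]).T@(np.array(P)-np.array(c["position"])); return q[1]/q[2]*f+c["cy"],q[0]/q[2]*f+c["cx"]
def tri(rays):
    A=0;b=0
    for p,d in rays:
        M=np.eye(3)-np.outer(d,d);A=A+M;b=b+M@p
    return np.linalg.solve(A,b)
def save(n,name):
    im=get_image(n); cv2.imwrite("pics/"+name,im[:,:,::-1]); return im
E
python3 - <<'E'
from h import *
s=observe(); print({k:np.round(v,3) for k,v in s.items()})
for n in ("scene","top","wrist"): print(n,calibration(n))
for n in ("scene","top"):
    save(n,n+"0.png")
    for t in ("gauge_grip","opening_1","gauge_stand","reject_tray","work_mat"):
        for l in landmark_of(t,n): 
            r,c=l["at"][0]*480,l["at"][1]*640
            print(n,t,round(l["conf"],2),round(r,1),round(c,1))
E
```

```text
pics
{'clock': np.float64(0.0), 'joints': array([ 1.186,  0.435,  0.025,  1.574, -0.012,  1.134, -0.075]), 'dq': array([ 0.   ,  0.001, -0.001, -0.   , -0.002,  0.002, -0.   ]), 'joint_efforts': array([ 1.0000e-03, -6.6786e+01,  9.8500e-01, -3.1446e+01, -6.1000e-02,
        4.3000e-02,  0.0000e+00]), 'position': array([ 0.174, -0.6  ,  0.243]), 'ee_rot': array([-3.109e+00, -4.410e-01,  1.000e-03]), 'force': array([-0.389,  0.305, -0.374]), 'ft_torque': array([-0.04 , -0.01 ,  0.017]), 'gripper_force': np.float64(0.0), 'width': np.float64(0.997)}
scene {'fov_y': 44.51523032332427, 'cx': 315.25947364411843, 'cy': 243.4117358072092, 'position': array([0.04570681, 0.5579972 , 0.70344352]), 'attitude': array([-0.97042157,  2.43125313, -1.12480661])}
top {'fov_y': 57.831800758577785, 'cx': 311.07552357022354, 'cy': 241.41884453783547, 'position': array([0.41588343, 0.03421891, 0.92001203]), 'attitude': array([-2.15301073,  2.18683802, -0.1371187 ])}
wrist {'fov_y': 62.64655952940435, 'cx': 319.1754698476887, 'cy': 237.94497443065035, 'position': array([ 0.23719781, -0.5822263 ,  0.38377217]), 'attitude': array([ 2.34537937, -1.76501825, -0.22392841])}
scene gauge_grip 0.71 229.9 419.4
scene opening_1 0.96 273.6 481.2
scene opening_1 0.71 253.4 323.7
scene opening_1 0.66 207.6 354.8
scene opening_1 0.55 321.6 239.0
scene gauge_stand 0.87 265.7 413.8
scene reject_tray 0.73 320.5 239.6
scene reject_tray 0.25 245.5 342.9
scene work_mat 0.75 251.4 321.3
scene work_mat 0.58 230.5 353.6
top gauge_grip 0.66 284.6 387.8
top gauge_grip 0.44 237.2 319.1
top gauge_grip 0.34 284.4 299.3
top opening_1 0.92 233.3 322.4
top opening_1 0.86 213.7 386.5
top opening_1 0.58 338.2 396.3
top gauge_stand 0.71 285.2 380.6
top gauge_stand 0.42 285.6 299.0
top reject_tray 0.69 229.0 242.5
top work_mat 0.76 224.7 354.4
```

View pics/scene0.png

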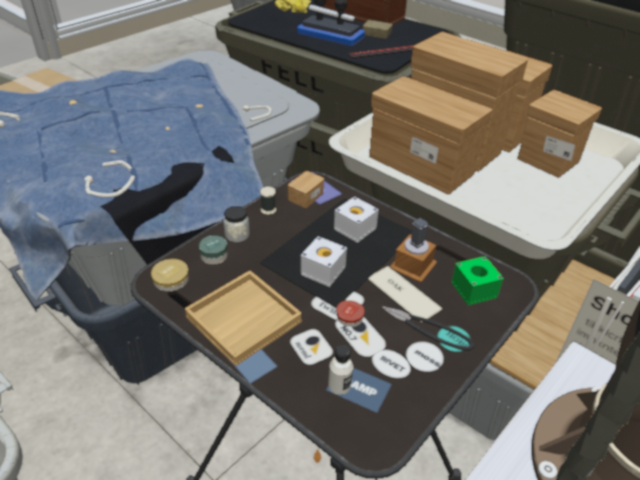

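View pics/top0.png

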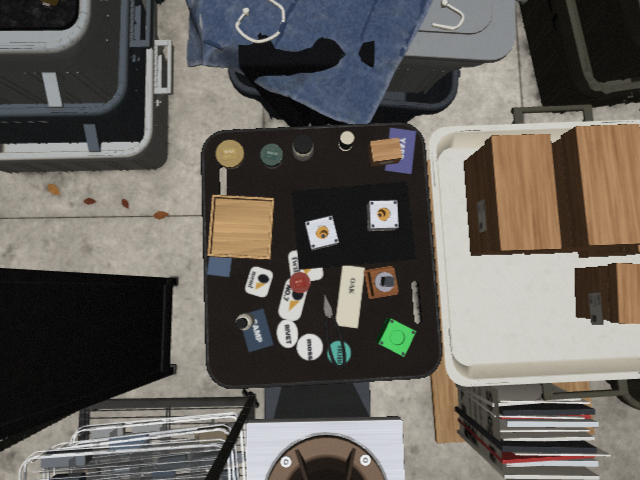

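Run:
```python
from h import *
def T(a,b): return np.round(tri([ray("scene",*a),ray("top",*b)]),4)
print("grip",T((229.9,419.4),(284.6,387.8)))
for b in ((233.3,322.4),(213.7,386.5),(338.2,396.3)):
  print(b,[ (T(a,b)) for a in ((273.6,481.2),(253.4,323.7),(207.6,354.8))])
print("tray",T((320.5,239.6),(229,242.5)))
print(atz("top",285,381,0),atz("top",229,242.5,.005),atz("top",224.7,354.4,.004))
```

```text
grip [ 0.4263 -0.1228  0.0841]
(233.3, 322.4) [array([ 0.3996, -0.0292,  0.1358]), array([ 0.5319, -0.0014,  0.0434]), array([ 0.5012, -0.007 ,  0.1581])]
(213.7, 386.5) [array([ 0.4551, -0.1706,  0.0037]), array([ 0.6176, -0.143 , -0.102 ]), array([ 0.571 , -0.1315,  0.0489])]
(338.2, 396.3) [array([ 0.3168, -0.1465,  0.0399]), array([ 0.4036, -0.0251,  0.1504]), array([ 0.3986, -0.0426,  0.2122])]
tray [ 0.5522  0.1697 -0.0042]
[ 0.42486029 -0.12550044  0.        ] [0.54777293 0.16580363 0.005     ] [ 0.55373142 -0.07233554  0.004     ]
```

The scene view shows the gauge in its stand at (418,235), the blocks at (323,255) and (355,215), and the tray at (240,318). The top view shows the blocks at (322,233) and (386,214), the gauge at (384,284), the tray at (242,229) and the green decoy at (398,338). The triangulated heights agree with the text to within about 9 mm, so I'm moving in for a closer look.

Call:
jog_arm([
  {"offset":[0.45,-0.9,-0.65],"twist":[0,0,0],"fingers":1},
  {"offset":[0.45,-0.9,-0.65],"twist":[0,0,0],"fingers":1},
  {"offset":[0.45,-0.9,-0.65],"twist":[0,0,0],"fingers":1},
  {"offset":[0.45,-0.9,-0.65],"twist":[0,0,0],"fingers":1},
])

```text
clock: 1.1
position: [0.2028, -0.4501, 0.3442]
ee_rot: [3.105, 0.446, 0.004]
force: [0.1, -0.6, -0.4]
width: 1.0
gripper_force: 0.0
```

```bash
cat >> h.py <<'E'
def yaw_of(Rm): return np.arctan2(Rm[1,0],Rm[0,0])
def plan(target,yaw=None):
    """print normalised offset/twist from the present pose to target TCP (tool down, x axis at yaw)"""
    s=observe(); Rm=rot(s["ee_rot"]); d=Rm.T@(np.array(target)-s["position"])
    if yaw is None: tw=np.zeros(3)
    else:
        Rt=np.array([[np.cos(yaw),np.sin(yaw),0],[np.sin(yaw),-np.cos(yaw),0],[0,0,-1]])
        tw=R.from_matrix(Rm.T@Rt).as_rotvec()
    print("t",round(float(s["clock"]),2),"pos",np.round(s["position"],4),"yaw",round(yaw_of(Rm),3),"offset",np.round(d/.15,4),"twist",np.round(tw/2/np.pi,4),"q",np.round(s["joints"],2))
E
python3 -c "
from h import *
plan([.24,-.3,.33]);plan([.42,-.15,.3])"
```

```text
t 1.1 pos [ 0.2028 -0.4501  0.3442] yaw 0.286 offset [ 0.5193 -0.8908  0.0918] twist [0. 0. 0.] q [ 1.06  0.15 -0.02  1.72  0.    1.27 -0.25]
t 1.1 pos [ 0.2028 -0.4501  0.3442] yaw 0.286 offset [ 1.952  -1.5133  0.2916] twist [0. 0. 0.] q [ 1.06  0.15 -0.02  1.72  0.    1.27 -0.25]
```

Call:
jog_arm([
  {"offset":[0.98,-0.8,0.1],"twist":[0,0,0],"fingers":1},
  {"offset":[0.98,-0.8,0.1],"twist":[0,0,0],"fingers":1},
  {"offset":[0.98,-0.8,0.1],"twist":[0,0,0],"fingers":1},
  {"offset":[0.98,-0.8,0.1],"twist":[0,0,0],"fingers":1},
])

```text
clock: 1.6
position: [0.3111, -0.2926, 0.3257]
ee_rot: [-3.108, -0.452, -0.0]
force: [-0.0, -1.8, 0.6]
width: 1.001
gripper_force: 0.0
```

Call:
jog_arm([
  {"offset":[0.98,-0.8,0.1],"twist":[0,0,0],"fingers":1},
  {"offset":[0.98,-0.8,0.1],"twist":[0,0,0],"fingers":1},
  {"offset":[0.98,-0.8,0.1],"twist":[0,0,0],"fingers":1},
  {"offset":[0.98,-0.8,0.1],"twist":[0,0,0],"fingers":1},
])

```text
clock: 2.1
position: [0.4188, -0.1368, 0.3106]
ee_rot: [-3.108, -0.45, -0.001]
force: [-0.6, -1.1, 0.2]
width: 1.002
gripper_force: 0.0
```

Run:
```python
from h import *
plan([.426,-.124,.2])
for k,t in enumerate(("gauge_grip","opening_1","bush_block_1")):
    if k==0: save("wrist","w1.png")
    for l in landmark_of(t,"wrist"):
        r,c=l["at"][0]*480,l["at"][1]*640
        print(t,round(l["conf"],2),round(r,1),round(c,1),np.round(atz("wrist",r,c,[.075,.05,.004][k]),4))
print(calibration("wrist"))
```

```text
t 2.1 pos [ 0.4188 -0.1368  0.3106] yaw 0.288 offset [ 0.07   -0.0669  0.7378] twist [0. 0. 0.] q [ 0.56  0.1  -0.4   1.86  0.04  1.18 -1.13]
gauge_grip 0.82 189.8 308.4 [ 0.4308 -0.1258  0.075 ]
opening_1 0.73 291.1 302.5 [ 0.3189 -0.1504  0.05  ]
opening_1 0.72 46.3 214.6 [ 0.5322 -0.0066  0.05  ]
opening_1 0.68 48.1 356.5 [ 0.5672 -0.1346  0.05  ]
bush_block_1 0.88 61.9 352.2 [ 0.5631 -0.136   0.004 ]
bush_block_1 0.85 56.0 226.0 [ 0.5323 -0.0071  0.004 ]
bush_block_1 0.76 277.4 306.3 [ 0.3185 -0.1534  0.004 ]
{'fov_y': 62.64655952940435, 'cx': 319.1754698476887, 'cy': 237.94497443065035, 'position': array([ 0.47987768, -0.12383046,  0.45168145]), 'attitude': array([ 2.34172573, -1.76770815, -0.22294216])}
```

View pics/w1.png

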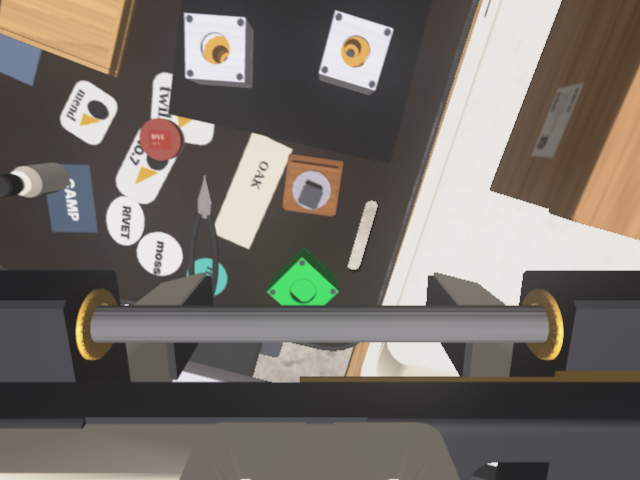

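The wrist view shows the gauge at (312,190), block A at (215,48), block B at (356,50) and the green decoy at (302,290). I'll lower and back off for a second view of all three.

Call:
jog_arm([
  {"offset":[-0.2,0.0,0.6],"twist":[0,0,0],"fingers":1},
  {"offset":[-0.2,0.0,0.6],"twist":[0,0,0],"fingers":1},
  {"offset":[-0.2,0.0,0.6],"twist":[0,0,0],"fingers":1},
])

```text
clock: 2.68
position: [0.3854, -0.1494, 0.2198]
ee_rot: [-3.11, -0.435, 0.007]
force: [0.0, 0.5, 1.3]
width: 0.994
gripper_force: 0.0
```

```bash
cat > det.py <<'E'
from h import *
def edges(n,reg,z):
    """min-area rectangle of a region, corners put on height z"""
    cs,_=cv2.findContours(reg.astype(np.uint8),0,2); c=max(cs,key=cv2.contourArea)
    P=np.array([atz(n,q[0][1],q[0][0],z)[:2] for q in c],np.float32)*1000
    r=cv2.minAreaRect(P); return np.round(np.array(r[0])/1000,4),np.round(r[1],1),round(r[2],1)
E
python3 - <<'E'
from det import *
plan([.426,-.124,.073])
im=save("wrist","w2.png")
for l in landmark_of("gauge_grip","wrist"):
    r,c=l["at"][0]*480,l["at"][1]*640
    print(round(l["conf"],2),round(r,1),round(c,1),np.round(atz("wrist",r,c,.075),4))
for t,z in (("plug_gauge",.1),("bush_block_1",.05)):
  for g in regions_of(t,"wrist"): print(t,round(g["conf"],2),edges("wrist",g["region"],z))
r,c=proj("wrist",[.428,-.124,.08]); print(r,c)
r,c=int(r),int(c)
cv2.imwrite("pics/w2c.png",cv2.resize(im[max(r-80,0):r+80,c-100:c+100,::-1],None,fx=4,fy=4)[:600,:800])
print(max(r-80,0),c-100)
E
```

```text
t 2.67 pos [ 0.3854 -0.1494  0.2198] yaw 0.278 offset [ 0.3103 -0.0865  0.9775] twist [0. 0. 0.] q [ 0.59  0.15 -0.38  2.06  0.07  0.95 -1.13]
0.89 157.7 302.9 [ 0.4356 -0.1238  0.075 ]
plug_gauge 0.91 (array([ 0.4385, -0.1247]), array([32.5, 32.2]), 33.4)
bush_block_1 0.82 (array([ 0.5088, -0.0106]), array([16.8, 66.7]), 16.0)
bush_block_1 0.77 (array([ 0.5408, -0.13  ]), array([21.4, 57.1]), 16.0)
bush_block_1 0.66 (array([ 0.3323, -0.1454]), array([61. , 65.5]), 62.7)
170.06968242542249 300.2952988686008
90 200
```

View pics/w2c.png

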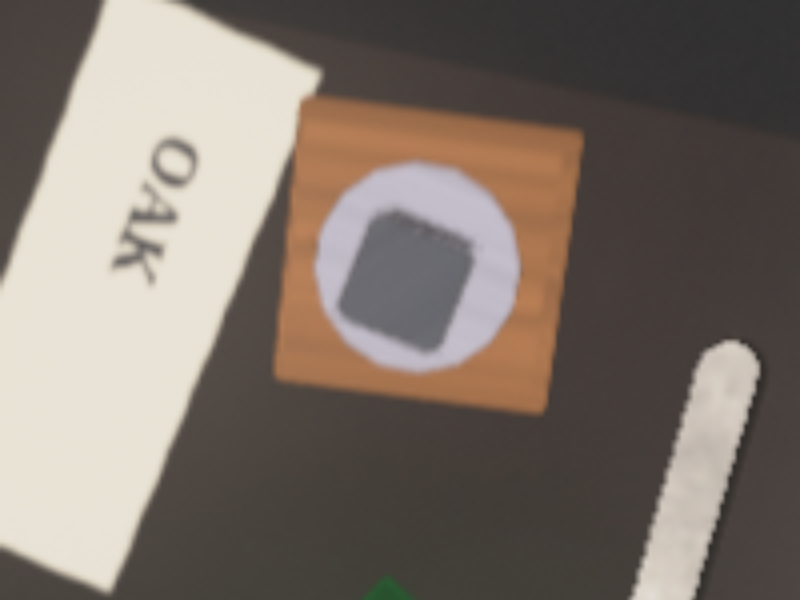

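Run:
```python
from h import *
f=lambda x,y,z:atz("wrist",90+y/4,200+x/4,z)
P=[f(*p,.1) for p in ((372,225),(470,260),(437,352),(338,308))]
print("handle top",np.round(np.mean(P,0),4))
for a,b in ((2,1),(3,2),(0,1),(3,0)):
    d=P[b]-P[a]; print(np.degrees(np.arctan2(d[1],d[0])),np.linalg.norm(d))
print("collar",f(418,266,.05))
S=[f(*p,.044) for p in ((303,97),(582,130),(545,412),(275,380))]; print("stand",np.mean(S,0))
# two-view height check of the grip point
import json
```

```text
handle top [ 0.4351 -0.1235  0.1   ]
-4.15337950197812 0.01594178231709261
-97.8658669798965 0.017811139063048344
-93.27196633952828 0.016907042068818275
-7.57528122295194 0.014554383590084156
collar [ 0.43640377 -0.12368153  0.05      ]
stand [ 0.43808274 -0.12469712  0.044     ]
```

Collar, handle top and stand agree on the gauge at about (0.436, -0.124), with the handle yawed about -6°. I'll go above it with the yaw aligned.

Call:
jog_arm([
  {"offset":[0.36,-0.07,0.5],"twist":[0,0,0.06],"fingers":1},
  {"offset":[0.36,-0.07,0.5],"twist":[0,0,0.06],"fingers":1},
  {"offset":[0.36,-0.07,0.5],"twist":[0,0,0.06],"fingers":1},
  {"offset":[0.36,-0.07,0.5],"twist":[0,0,0.06],"fingers":1},
])

```text
clock: 3.38
position: [0.4373, -0.1233, 0.1474]
ee_rot: [3.138, -0.144, 0.002]
force: [-0.7, -0.1, -0.4]
width: 1.001
gripper_force: 0.0
```

Run:
```python
from h import *
im=save("wrist","w3.png")
plan([.436,-.124,.073],-.1)
p=observe()["position"]
print("tcp axis at z=.1,.075",proj("wrist",[p[0],p[1],.1]),proj("wrist",[p[0],p[1],.075]))
for t in ("gauge_grip","opening_1"):
  for l in landmark_of(t,"wrist"):
    r,c=l["at"][0]*480,l["at"][1]*640
    print(t,round(l["conf"],2),round(r,1),round(c,1),np.round(atz("wrist",r,c,.075 if t[0]=="g" else .05),4))
```

```text
t 3.42 pos [ 0.4373 -0.1235  0.1476] yaw -0.093 offset [-0.0092  0.0036  0.4975] twist [ 0.0001 -0.0003  0.0012] q [ 0.43  0.3  -0.34  2.07  0.14  0.79 -1.65]
tcp axis at z=.1,.075 (np.float64(272.9331735356062), np.float64(318.59628658147017)) (np.float64(258.3030297706805), np.float64(318.6675239115655))
gauge_grip 0.76 269.7 321.2 [ 0.4303 -0.1244  0.075 ]
opening_1 0.58 105.2 92.3 [ 0.5335 -0.0021  0.05  ]
```

View pics/w3.png

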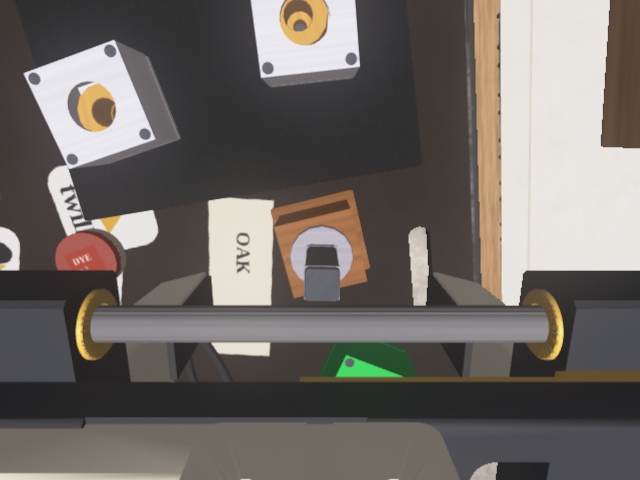

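The wrist view puts the handle top at (322,283), against (319,273) for the tool axis. I need a shift of about -5 mm in x and 1.5 mm in -y. The yaw is aligned. I'll descend and grip.

Call:
jog_arm([
  {"offset":[-0.035,0.01,0.2],"twist":[0,0,0],"fingers":1},
  {"offset":[-0.035,0.01,0.495],"twist":[0,0,0],"fingers":1},
  {"offset":[-0.035,0.01,0.495],"twist":[0,0,0],"fingers":1},
  {"offset":[-0.035,0.01,0.495],"twist":[0,0,0],"fingers":-1},
  {"offset":[-0.035,0.01,0.495],"twist":[0,0,0],"fingers":-1},
  {"offset":[-0.035,0.01,0.495],"twist":[0,0,0],"fingers":-1},
  {"offset":[-0.035,0.01,0.495],"twist":[0,0,0],"fingers":-1},
  {"offset":[-0.035,0.01,0.495],"twist":[0,0,0],"fingers":-1},
  {"offset":[-0.035,0.01,0.495],"twist":[0,0,0],"fingers":-1},
], newtons=45)

```text
clock: 4.65
position: [0.4316, -0.1239, 0.072]
ee_rot: [3.138, -0.149, 0.0]
force: [0.2, -0.2, -0.5]
width: 0.395
gripper_force: 0.0
```

Run:
```python
from h import *
plan([.432,-.124,.133],None); s=observe(); print(s["width"]*92,s["gripper_force"],s["force"])
```

```text
t 4.65 pos [ 0.4316 -0.1239  0.072 ] yaw -0.095 offset [ 3.000e-03  4.000e-04 -4.067e-01] twist [0. 0. 0.] q [ 0.4   0.42 -0.3   2.16  0.22  0.59 -1.72]
36.36064631977782 0.0 [ 0.16523156 -0.19467021 -0.51045966]
```

Call:
jog_arm([
  {"offset":[0,0,0],"twist":[0,0,0],"fingers":-1},
  {"offset":[0,0,0],"twist":[0,0,0],"fingers":-1},
  {"offset":[0,0,0],"twist":[0,0,0],"fingers":-1},
  {"offset":[0,0,0],"twist":[0,0,0],"fingers":-1},
  {"offset":[0,0,0],"twist":[0,0,0],"fingers":-1},
])

```text
clock: 5.28
position: [0.4315, -0.1239, 0.0719]
ee_rot: [-3.138, 0.15, 0.0]
force: [-0.1, 0.4, -0.7]
width: 0.193
gripper_force: 44.9
```

Call:
jog_arm([
  {"offset":[0,0,-0.1],"twist":[0,0,0],"fingers":-1},
  {"offset":[0,0,-0.4],"twist":[0,0,0],"fingers":-1},
  {"offset":[0,0,-0.6],"twist":[0,0,0],"fingers":-1},
  {"offset":[0,0,-0.6],"twist":[0,0,0],"fingers":-1},
])

```text
clock: 5.78
position: [0.4328, -0.1242, 0.1638]
ee_rot: [3.137, -0.15, 0.006]
force: [-0.2, -0.7, -2.5]
width: 0.192
gripper_force: 44.9
```

Run:
```python
from h import *
plan([.532,-.003,.162],-.1); s=observe(); print(s["width"]*92,s["gripper_force"],s["force"])
```

```text
t 5.78 pos [ 0.4328 -0.1242  0.1638] yaw -0.096 offset [ 0.5811 -0.8672  0.0137] twist [ 0.0001 -0.0007  0.0007] q [ 0.45  0.27 -0.35  2.06  0.13  0.82 -1.64]
17.70760594853801 44.94194805622101 [-0.22412131 -0.72361876 -2.52859664]
```

Gauge gripped at 17.7 mm opening. I'll look straight down into each block's opening.

Call:
jog_arm([
  {"offset":[0.45,0.1,0],"twist":[0,0,0],"fingers":-1},
  {"offset":[0.45,0.1,0],"twist":[0,0,0],"fingers":-1},
  {"offset":[0.45,0.1,0],"twist":[0,0,0],"fingers":-1},
])

```text
clock: 6.15
position: [0.4966, -0.145, 0.1605]
ee_rot: [-3.137, 0.15, 0.004]
force: [-1.2, 0.6, -1.9]
width: 0.194
gripper_force: 44.9
```

```bash
cat > lk.py <<'E'
import sys,pickle
from det import *
tag=sys.argv[1]; g=np.array(eval(sys.argv[2]))
plan([.5,0,.16],-.1)
im=save("wrist",tag+".png"); c=calibration("wrist")
for l in landmark_of("opening_1","wrist"):
    r,q=l["at"][0]*480,l["at"][1]*640; print(round(l["conf"],2),round(r,1),round(q,1),np.round(atz("wrist",r,q,.05),4))
for q in regions_of("bush_block_1","wrist"): print("reg",round(q["conf"],2),edges("wrist",q["region"],.05))
r,q=[int(v) for v in proj("wrist",g)]; r0,c0=max(r-50,0),max(q-50,0)
cv2.imwrite("pics/"+tag+"c.png",cv2.resize(im[r0:r0+100,c0:c0+100,::-1],(400,400),interpolation=2))
pickle.dump((c,r0,c0),open(tag+".pkl","wb")); print(r0,c0)
E
python3 lk.py B "[.568,-.135,.05]"
```

```text
t 6.15 pos [ 0.4966 -0.145   0.1605] yaw -0.095 offset [-0.0696 -0.9646  0.0043] twist [-0.0001  0.0004  0.0008] q [ 0.43  0.38 -0.33  1.91  0.16  0.88 -1.64]
0.66 208.0 90.8 [0.5316 0.     0.05  ]
reg 0.64 (array([ 0.5345, -0.0094]), array([56.3, 75.1]), 12.3)
reg 0.57 (array([ 0.5672, -0.1271]), array([57.5, 57.7]), 0.8)
79 241
```

Call:
jog_arm([
  {"offset":[-0.2,-0.85,0],"twist":[0,0,0],"fingers":-1},
  {"offset":[-0.2,-0.85,0],"twist":[0,0,0],"fingers":-1},
  {"offset":[-0.2,-0.85,0],"twist":[0,0,0],"fingers":-1},
  {"offset":[-0.2,-0.85,0],"twist":[0,0,0],"fingers":-1},
])

```text
clock: 6.8
position: [0.4789, -0.0153, 0.1621]
ee_rot: [3.138, -0.147, -0.0]
force: [0.5, -0.4, -1.0]
width: 0.191
gripper_force: 44.9
```

```bash
python3 lk.py A "[.533,-.003,.05]"; python3 -c "
import cv2,numpy as np
cv2.imwrite('pics/AB.png',np.hstack([cv2.imread('pics/Ac.png'),cv2.imread('pics/Bc.png')]))"
```

```text
t 6.8 pos [ 0.4789 -0.0153  0.1621] yaw -0.094 offset [ 0.1303 -0.1145  0.0137] twist [0.0001 0.     0.001 ] q [ 0.22  0.32 -0.38  2.    0.16  0.85 -1.91]
0.91 78.9 487.1 [ 0.5691 -0.1273  0.05  ]
reg 0.75 (array([ 0.5676, -0.1236]), array([55.9, 67.6]), 0.4)
reg 0.72 (array([ 0.5336, -0.0024]), array([57. , 57.5]), 12.2)
reg 0.56 (array([ 0.3639, -0.1576]), array([16.6,  4.1]), 39.8)
110 238
```

View pics/AB.png

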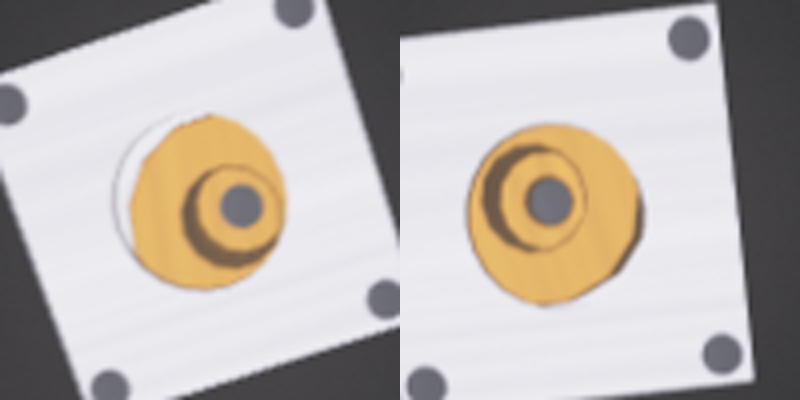

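The left crop (A) shows the opening at crop (200,201), the bore rim at (233,217) and an inner hole at (241,206). The right crop (B) shows the opening at (156,213), the bore rim at (135,198) and the hole at (149,202). I'll turn these into positions.

Run:
```python
import pickle
from h import *
for tag,op,bo,ho in (("A",(200,201),(233,217),(241,206)),("B",(156,213),(135,198),(149,202))):
    c,r0,c0=pickle.load(open(tag+".pkl","rb")); f=240/np.tan(np.radians(c["fov_y"])/2); M=rot(c["attitude"])
    def at(p,z):
        col=c0+p[0]/4;row=r0+p[1]/4
        d=M@np.array([(col-c["cx"])/f,(row-c["cy"])/f,1]); P=np.array(c["position"]); return P+d*(z-P[2])/d[2]
    b=at(bo,.044); print(tag,"cam",np.round(c["position"],3),"opening",np.round(at(op,.05),4),"bore",np.round(b,4), "off mm",np.round(1e3*(b-at(op,.05))[:2],1))
    for z in (.044,.034,.024,.02,.014,.006,.004): print(z,np.round(1e3*(at(ho,z)-b)[:2],1))
plan([.535,-.008,.13],-.1)
```

```text
A cam [ 0.545 -0.023  0.303] opening [ 0.5331 -0.0022  0.05  ] bore [ 0.5297 -0.0067  0.044 ] off mm [-3.3 -4.5]
0.044 [ 1.6 -1.5]
0.034 [ 1.1 -0.9]
0.024 [ 0.6 -0.3]
0.02 [ 0.3 -0.1]
0.014 [0.  0.2]
0.006 [-0.4  0.7]
0.004 [-0.5  0.8]
B cam [ 0.562 -0.152  0.301] opening [ 0.5669 -0.1276  0.05  ] bore [ 0.5696 -0.124   0.044 ] off mm [2.7 3.6]
0.044 [-0.8 -2.1]
0.034 [-0.6 -1.1]
0.024 [-0.3 -0.1]
0.02 [-0.2  0.3]
0.014 [-0.   0.9]
0.006 [0.2 1.7]
0.004 [0.2 1.9]
t 6.95 pos [ 0.4795 -0.0171  0.1619] yaw -0.098 offset [ 0.3625 -0.0963  0.2127] twist [0.0001 0.     0.0004] q [ 0.23  0.33 -0.38  2.    0.16  0.85 -1.91]
```

Call:
jog_arm([
  {"offset":[0.327,-0.104,0.0],"twist":[0,0,0],"fingers":-1},
  {"offset":[0.327,-0.104,0.1],"twist":[0,0,0],"fingers":-1},
  {"offset":[0.327,-0.104,0.24],"twist":[0,0,0],"fingers":-1},
  {"offset":[0.327,-0.104,0.24],"twist":[0,0,0],"fingers":-1},
])

```text
clock: 7.45
position: [0.5282, -0.006, 0.1242]
ee_rot: [3.137, -0.152, -0.006]
force: [0.6, -0.3, -0.5]
width: 0.194
gripper_force: 44.9
```

Run:
```python
from h import *
plan([.5297,-.0067,.111],-.1); print(observe()["force"])
```

```text
t 7.45 pos [ 0.5282 -0.006   0.1242] yaw -0.097 offset [0.0109 0.0035 0.0883] twist [0.0002 0.0006 0.0005] q [ 0.18  0.45 -0.35  1.92  0.21  0.81 -1.96]
[ 0.56909915 -0.26889443 -0.45376428]
```

Call:
jog_arm([
  {"offset":[0.01,0.0035,0.03],"twist":[0,0,0],"fingers":-1},
  {"offset":[0.01,0.0035,0.06],"twist":[0,0,0],"fingers":-1},
  {"offset":[0.01,0.0035,0.09],"twist":[0,0,0],"fingers":-1},
  {"offset":[0.01,0.0035,0.093],"twist":[0,0,0],"fingers":-1},
])

```text
clock: 7.95
position: [0.5312, -0.0053, 0.1119]
ee_rot: [3.138, -0.15, -0.0]
force: [1.2, -0.2, -1.9]
width: 0.197
gripper_force: 44.9
```

Call:
jog_arm([
  {"offset":[0,0,0.01],"twist":[0,0,0],"fingers":-1},
  {"offset":[0,0,0.014],"twist":[0,0,0],"fingers":-1},
])

```text
clock: 8.2
position: [0.5314, -0.0052, 0.1099]
ee_rot: [3.138, -0.15, 0.0]
force: [0.0, -0.4, -1.2]
width: 0.191
gripper_force: 44.9
```

Call:
jog_arm([
  {"offset":[0,0,0.007],"twist":[0,0,0],"fingers":-1},
  {"offset":[0,0,0.007],"twist":[0,0,0],"fingers":-1},
])

```text
clock: 8.45
position: [0.5313, -0.0053, 0.1088]
ee_rot: [3.138, -0.15, -0.0]
force: [0.6, 0.2, -1.7]
width: 0.192
gripper_force: 44.9
```

Call:
jog_arm([
  {"offset":[-0.01,0.01,0],"twist":[0,0,0],"fingers":-1},
  {"offset":[-0.01,0.01,0.005],"twist":[0,0,0],"fingers":-1},
])

```text
clock: 8.7
position: [0.5296, -0.0068, 0.1081]
ee_rot: [3.138, -0.15, -0.0]
force: [1.0, -0.0, -2.2]
width: 0.196
gripper_force: 44.9
```

Call:
jog_arm([
  {"offset":[0,0,0.007],"twist":[0,0,0],"fingers":-1},
  {"offset":[0,0,0.007],"twist":[0,0,0],"fingers":-1},
])

```text
clock: 8.95
position: [0.5298, -0.0067, 0.1072]
ee_rot: [3.138, -0.15, 0.0]
force: [0.2, -0.7, 1.7]
width: 0.192
gripper_force: 44.9
```

Call:
jog_arm([
  {"offset":[0,0,0.007],"twist":[0,0,0],"fingers":-1},
  {"offset":[0,0,0.007],"twist":[0,0,0],"fingers":-1},
])

```text
clock: 9.2
position: [0.5297, -0.0065, 0.106]
ee_rot: [-3.138, 0.15, -0.0]
force: [-1.0, 0.2, -1.9]
width: 0.194
gripper_force: 44.9
```

Call:
jog_arm([
  {"offset":[0,0,0.005],"twist":[0,0,0],"fingers":-1},
  {"offset":[0,0,0.01],"twist":[0,0,0],"fingers":-1},
])

```text
clock: 9.45
position: [0.5296, -0.0065, 0.1043]
ee_rot: [-3.138, 0.149, 0.0]
force: [-0.3, 1.1, -1.1]
width: 0.197
gripper_force: 44.9
```

Call:
jog_arm([
  {"offset":[0,0,0.005],"twist":[0,0,0],"fingers":-1},
  {"offset":[0,0,0.01],"twist":[0,0,0],"fingers":-1},
])

```text
clock: 9.7
position: [0.5297, -0.0066, 0.1029]
ee_rot: [-3.138, 0.15, 0.0]
force: [-0.1, 0.2, -1.3]
width: 0.192
gripper_force: 44.9
```

Call:
jog_arm([
  {"offset":[0,0,0.005],"twist":[0,0,0],"fingers":-1},
  {"offset":[0,0,0.01],"twist":[0,0,0],"fingers":-1},
])

```text
clock: 9.95
position: [0.5297, -0.0066, 0.1015]
ee_rot: [3.138, -0.15, 0.0]
force: [-0.8, 0.4, -0.8]
width: 0.195
gripper_force: 44.9
```

The tip has entered the bore with no force. Going on to just above the 24 mm depth.

Call:
jog_arm([
  {"offset":[0,0,0.01],"twist":[0,0,0],"fingers":-1},
  {"offset":[0,0,0.02],"twist":[0,0,0],"fingers":-1},
  {"offset":[0,0,0.03],"twist":[0,0,0],"fingers":-1},
  {"offset":[0,0,0.04],"twist":[0,0,0],"fingers":-1},
  {"offset":[0,0,0.05],"twist":[0,0,0],"fingers":-1},
])

```text
clock: 10.58
position: [0.5297, -0.0066, 0.0939]
ee_rot: [3.138, -0.149, 0.0]
force: [0.5, 0.5, -1.6]
width: 0.193
gripper_force: 44.9
```

Call:
jog_arm([
  {"offset":[0,0,0.01],"twist":[0,0,0],"fingers":-1},
  {"offset":[0,0,0.02],"twist":[0,0,0],"fingers":-1},
  {"offset":[0,0,0.03],"twist":[0,0,0],"fingers":-1},
  {"offset":[0,0,0.033],"twist":[0,0,0],"fingers":-1},
])

```text
clock: 11.08
position: [0.5297, -0.0066, 0.089]
ee_rot: [-3.138, 0.15, 0.0]
force: [-0.3, 0.8, -0.2]
width: 0.195
gripper_force: 44.9
```

Call:
jog_arm([
  {"offset":[0,0,0.005],"twist":[0,0,0],"fingers":-1},
  {"offset":[0,0,0.01],"twist":[0,0,0],"fingers":-1},
])

```text
clock: 11.32
position: [0.5297, -0.0066, 0.0876]
ee_rot: [-3.138, 0.15, -0.0]
force: [-0.3, 0.8, -1.4]
width: 0.193
gripper_force: 44.9
```

Call:
jog_arm([
  {"offset":[0,0,0.005],"twist":[0,0,0],"fingers":-1},
  {"offset":[0,0,0.01],"twist":[0,0,0],"fingers":-1},
])

```text
clock: 11.58
position: [0.5298, -0.0066, 0.0861]
ee_rot: [-3.138, 0.15, -0.0]
force: [0.3, 0.3, 0.0]
width: 0.193
gripper_force: 44.9
```

Next come 0.5–1 mm steps through the expected stop at TCP z of about 0.084.

Call:
jog_arm([
  {"offset":[0,0,0.004],"twist":[0,0,0],"fingers":-1},
  {"offset":[0,0,0.007],"twist":[0,0,0],"fingers":-1},
])

```text
clock: 11.82
position: [0.5297, -0.0066, 0.085]
ee_rot: [-3.138, 0.15, -0.0]
force: [1.2, 1.3, -0.5]
width: 0.192
gripper_force: 44.9
```

Call:
jog_arm([
  {"offset":[0,0,0.004],"twist":[0,0,0],"fingers":-1},
  {"offset":[0,0,0.007],"twist":[0,0,0],"fingers":-1},
])

```text
clock: 12.08
position: [0.5297, -0.0066, 0.0839]
ee_rot: [3.138, -0.15, -0.0]
force: [0.2, 1.1, -0.8]
width: 0.197
gripper_force: 44.9
```

Call:
jog_arm([
  {"offset":[0,0,0.004],"twist":[0,0,0],"fingers":-1},
  {"offset":[0,0,0.005],"twist":[0,0,0],"fingers":-1},
])

```text
clock: 12.32
position: [0.5297, -0.0067, 0.0832]
ee_rot: [3.138, -0.15, -0.0]
force: [0.7, 1.6, -0.7]
width: 0.194
gripper_force: 44.9
```

Call:
jog_arm([
  {"offset":[0,0,0.004],"twist":[0,0,0],"fingers":-1},
  {"offset":[0,0,0.006],"twist":[0,0,0],"fingers":-1},
])

```text
clock: 12.58
position: [0.5297, -0.0066, 0.0823]
ee_rot: [-3.138, 0.15, -0.0]
force: [0.1, 0.4, -1.5]
width: 0.192
gripper_force: 44.9
```

Call:
jog_arm([
  {"offset":[0,0,0.004],"twist":[0,0,0],"fingers":-1},
  {"offset":[0,0,0.006],"twist":[0,0,0],"fingers":-1},
])

```text
clock: 12.82
position: [0.5297, -0.0066, 0.0814]
ee_rot: [3.138, -0.15, 0.0]
force: [-0.4, 1.1, -0.7]
width: 0.195
gripper_force: 44.9
```

Call:
jog_arm([
  {"offset":[0,0,0.004],"twist":[0,0,0],"fingers":-1},
  {"offset":[0,0,0.006],"twist":[0,0,0],"fingers":-1},
])

```text
clock: 13.08
position: [0.5297, -0.0067, 0.0805]
ee_rot: [3.138, -0.15, 0.0]
force: [1.2, 0.6, -0.4]
width: 0.195
gripper_force: 44.9
```

Call:
jog_arm([
  {"offset":[0,0,0.004],"twist":[0,0,0],"fingers":-1},
  {"offset":[0,0,0.007],"twist":[0,0,0],"fingers":-1},
])

```text
clock: 13.32
position: [0.5297, -0.0066, 0.0794]
ee_rot: [3.138, -0.15, 0.0]
force: [-0.4, 0.9, -0.3]
width: 0.194
gripper_force: 44.9
```

Call:
jog_arm([
  {"offset":[0,0,0.004],"twist":[0,0,0],"fingers":-1},
  {"offset":[0,0,0.004],"twist":[0,0,0],"fingers":-1},
])

```text
clock: 13.58
position: [0.5296, -0.0067, 0.0788]
ee_rot: [3.138, -0.15, -0.0]
force: [1.0, 0.7, -0.8]
width: 0.194
gripper_force: 44.9
```

Call:
jog_arm([
  {"offset":[0,0,0.004],"twist":[0,0,0],"fingers":-1},
  {"offset":[0,0,0.004],"twist":[0,0,0],"fingers":-1},
])

```text
clock: 13.82
position: [0.5297, -0.0067, 0.0782]
ee_rot: [3.138, -0.15, -0.0]
force: [0.8, 0.9, -1.0]
width: 0.194
gripper_force: 44.9
```

Call:
jog_arm([
  {"offset":[0,0,0.003],"twist":[0,0,0],"fingers":-1},
  {"offset":[0,0,0.004],"twist":[0,0,0],"fingers":-1},
])

```text
clock: 14.08
position: [0.5297, -0.0067, 0.0779]
ee_rot: [3.138, -0.15, 0.0]
force: [-1.8, 0.2, 6.0]
width: 0.194
gripper_force: 44.9
```

Call:
jog_arm([
  {"offset":[0,0,0.002],"twist":[0,0,0],"fingers":-1},
  {"offset":[0,0,0.003],"twist":[0,0,0],"fingers":-1},
])

```text
clock: 14.32
position: [0.5297, -0.0067, 0.0779]
ee_rot: [3.138, -0.15, 0.001]
force: [-3.3, 1.1, 10.9]
width: 0.198
gripper_force: 44.9
```

The collar touches at TCP z 0.0779, where 0.078 was expected, so block A is the good one and the gauge is home. I'll release and rise.

Call:
jog_arm([
  {"offset":[0,0,-0.003],"twist":[0,0,0],"fingers":-1},
  {"offset":[0,0,-0.003],"twist":[0,0,0],"fingers":0.2},
  {"offset":[0,0,-0.003],"twist":[0,0,0],"fingers":0.2},
  {"offset":[0,0,-0.003],"twist":[0,0,0],"fingers":0.2},
  {"offset":[0,0,-0.003],"twist":[0,0,0],"fingers":0.2},
  {"offset":[0,0,-0.003],"twist":[0,0,0],"fingers":0.2},
])

```text
clock: 15.08
position: [0.5296, -0.0066, 0.0776]
ee_rot: [3.138, -0.15, -0.0]
force: [-0.1, 0.2, 0.0]
width: 0.594
gripper_force: 0.0
```

Call:
jog_arm([
  {"offset":[0,0,-0.2],"twist":[0,0,0],"fingers":1},
  {"offset":[0,0,-0.6],"twist":[0,0,0],"fingers":1},
  {"offset":[0,0,-0.95],"twist":[0,0,0],"fingers":1},
  {"offset":[0,0,-0.95],"twist":[0,0,0],"fingers":1},
  {"offset":[0,0,-0.95],"twist":[0,0,0],"fingers":1},
])

```text
clock: 15.7
position: [0.5293, -0.0068, 0.2197]
ee_rot: [3.138, -0.15, -0.001]
force: [-0.8, -0.1, -0.7]
width: 1.0
gripper_force: 0.0
```

Run:
```python
from det import *
plan([.5,-.13,.16],-.0); s=observe(); print(s["width"])
get_image("wrist")
for g in regions_of("reject_tray","wrist"): print("tray",g["conf"],edges("wrist",g["region"],.022))
im=save("wrist","w4.png")
```

```text
t 15.7 pos [ 0.5293 -0.0068  0.2197] yaw -0.095 offset [-0.1161  0.8362  0.3983] twist [ 0.0001  0.0001 -0.0152] q [ 0.21  0.34 -0.38  1.81  0.15  1.02 -1.9 ]
1.0001257421827163
tray 0.68 (array([0.5502, 0.1629]), array([137. , 130.1]), 85.9)
tray 0.32 (array([0.5287, 0.0017]), array([65.3, 60.8]), 12.3)
```

View pics/w4.png

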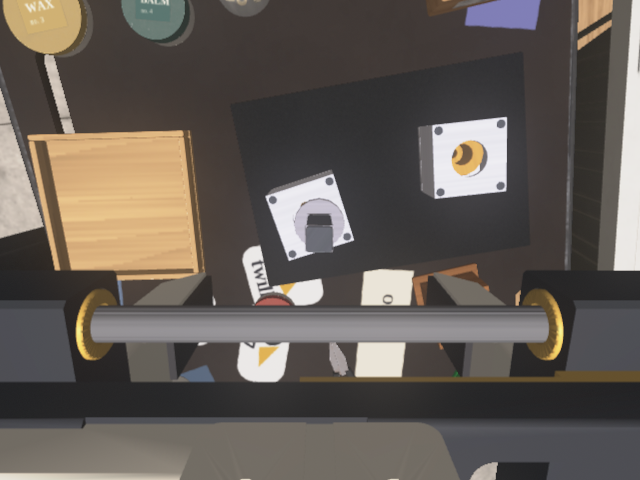

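The view shows the gauge upright and home in block A at (318,235), block B at (465,160), and the tray centred near (0.549, 0.164). Going above block B next.

```bash
python3 -c "
from h import *
plan([.567,-.1276,.12],0.005)"
```

```text
t 15.85 pos [ 0.5288 -0.0068  0.2187] yaw -0.095 offset [0.332  0.7774 0.6572] twist [ 0.      0.0004 -0.016 ] q [ 0.21  0.34 -0.38  1.81  0.15  1.02 -1.9 ]
```

Call:
jog_arm([
  {"offset":[0.15,0.4,0.0],"twist":[0,0,-0.016],"fingers":1},
  {"offset":[0.33,0.775,0.1],"twist":[0,0,-0.016],"fingers":1},
  {"offset":[0.33,0.775,0.4],"twist":[0,0,-0.016],"fingers":1},
  {"offset":[0.33,0.775,0.6],"twist":[0,0,-0.016],"fingers":1},
  {"offset":[0.33,0.775,0.6],"twist":[0,0,-0.016],"fingers":1},
])

```text
clock: 16.48
position: [0.5656, -0.1268, 0.127]
ee_rot: [-3.14, -0.008, 0.01]
force: [-0.4, 0.0, 0.4]
width: 1.002
gripper_force: 0.0
```

Run:
```python
from det import *
plan([.567,-.1276,.038],0.005); get_image("wrist")
for l in landmark_of("opening_1","wrist"):
    r,q=l["at"][0]*480,l["at"][1]*640; print(round(l["conf"],2),np.round(atz("wrist",r,q,.05),4))
for g in regions_of("bush_block_1","wrist"): print("reg",round(g["conf"],2),edges("wrist",g["region"],.05))
```

```text
t 16.48 pos [ 0.5656 -0.1268  0.127 ] yaw 0.005 offset [0.0134 0.0059 0.5932] twist [-0.0002  0.0011  0.0001] q [ 0.36  0.51 -0.33  1.79  0.21  0.88 -1.63]
0.61 [ 0.5699 -0.1266  0.05  ]
reg 0.85 (array([ 0.5564, -0.007 ]), array([33.3, 71.6]), 12.8)
reg 0.58 (array([ 0.5735, -0.1273]), array([62.9, 57.8]), 0.3)
```

Call:
jog_arm([
  {"offset":[0.015,0.004,0.3],"twist":[0,0,0],"fingers":1},
  {"offset":[0.015,0.004,0.52],"twist":[0,0,0],"fingers":1},
  {"offset":[0.015,0.004,0.59],"twist":[0,0,0],"fingers":1},
  {"offset":[0.015,0.004,0.59],"twist":[0,0,0],"fingers":1},
  {"offset":[0.015,0.004,0.59],"twist":[0,0,0],"fingers":-1},
  {"offset":[0.015,0.004,0.59],"twist":[0,0,0],"fingers":-1},
  {"offset":[0.015,0.004,0.59],"twist":[0,0,0],"fingers":-1},
  {"offset":[0.015,0.004,0.59],"twist":[0,0,0],"fingers":-1},
  {"offset":[0.015,0.004,0.59],"twist":[0,0,0],"fingers":-1},
  {"offset":[0.015,0.004,0.59],"twist":[0,0,0],"fingers":-1},
], newtons=45)

```text
clock: 17.88
position: [0.5704, -0.1275, 0.042]
ee_rot: [-3.142, -0.008, -0.001]
force: [-1.1, -0.5, 5.8]
width: 0.607
gripper_force: 45.0
```

Call:
jog_arm([
  {"offset":[0,0,-0.1],"twist":[0,0,0],"fingers":-1},
  {"offset":[0,0,-0.4],"twist":[0,0,0],"fingers":-1},
  {"offset":[0,0,-0.8],"twist":[0,0,0],"fingers":-1},
  {"offset":[0,0,-1.0],"twist":[0,0,0],"fingers":-1},
  {"offset":[0,0,-1.0],"twist":[0,0,0],"fingers":-1},
])

```text
clock: 18.5
position: [0.5713, -0.1279, 0.1942]
ee_rot: [3.141, 0.008, 0.007]
force: [0.2, 1.0, -6.2]
width: 0.603
gripper_force: 45.0
```

Call:
jog_arm([
  {"offset":[0.2,-0.3,-0.25],"twist":[0,0,0],"fingers":-1},
  {"offset":[0.2,-0.6,-0.25],"twist":[0,0,0],"fingers":-1},
  {"offset":[0.1,-1.0,-0.25],"twist":[0,0,0],"fingers":-1},
  {"offset":[0,-1.0,-0.25],"twist":[0,0,0],"fingers":-1},
  {"offset":[0,-1.0,-0.25],"twist":[0,0,0],"fingers":-1},
])

```text
clock: 19.12
position: [0.5674, 0.0223, 0.2273]
ee_rot: [3.14, 0.011, -0.006]
force: [-0.4, -0.9, -4.6]
width: 0.605
gripper_force: 45.0
```

```bash
python3 -c "
from h import *
plan([.551,.164,.2],0.005);s=observe();print(s['width']*92,s['force'])"
```

```text
t 19.12 pos [0.5674 0.0223 0.2273] yaw 0.007 offset [-0.102  -0.9458  0.1817] twist [0.0002 0.0006 0.0003] q [ 0.16  0.39 -0.39  1.71  0.17  1.08 -1.86]
55.69376891901738 [-0.38505132 -0.92848961 -4.56847089]
```

Call:
jog_arm([
  {"offset":[-0.1,-0.945,0],"twist":[0,0,0],"fingers":-1},
  {"offset":[-0.1,-0.945,0],"twist":[0,0,0],"fingers":-1},
  {"offset":[-0.1,-0.945,0.2],"twist":[0,0,0],"fingers":-1},
  {"offset":[-0.1,-0.945,0.5],"twist":[0,0,0],"fingers":-1},
  {"offset":[-0.1,-0.945,0.5],"twist":[0,0,0],"fingers":-1},
  {"offset":[-0.1,-0.945,0.5],"twist":[0,0,0],"fingers":-1},
])

```text
clock: 19.88
position: [0.5546, 0.1631, 0.1549]
ee_rot: [3.142, 0.005, 0.001]
force: [0.1, 0.9, -4.4]
width: 0.61
gripper_force: 45.0
```

Run:
```python
from det import *
plan([.551,.164,.044],0.0)
get_image("wrist")
for g in regions_of("reject_tray","wrist"): print("tray",g["conf"],edges("wrist",g["region"],.022))
save("top","t2.png")
for g in regions_of("reject_tray","top"): print("tray",g["conf"],edges("top",g["region"],.022))
```

```text
t 19.88 pos [0.5546 0.1631 0.1549] yaw 0.003 offset [-0.0245 -0.0059  0.7395] twist [ 0.     -0.0001  0.0005] q [-0.09  0.48 -0.41  1.77  0.23  0.93 -2.16]
tray 0.84 (array([0.5674, 0.1672]), array([129.9, 100.2]), 86.3)
```

Call:
jog_arm([
  {"offset":[-0.02,-0.01,0.3],"twist":[0,0,0],"fingers":-1},
  {"offset":[-0.02,-0.01,0.55],"twist":[0,0,0],"fingers":-1},
  {"offset":[-0.02,-0.01,0.67],"twist":[0,0,0],"fingers":-1},
  {"offset":[-0.02,-0.01,0.7],"twist":[0,0,0],"fingers":-1},
  {"offset":[-0.02,-0.01,0.7],"twist":[0,0,0],"fingers":-1},
])

```text
clock: 20.7
position: [0.5515, 0.1659, 0.0502]
ee_rot: [-3.141, -0.008, -0.002]
force: [-0.7, -0.5, -5.2]
width: 0.603
gripper_force: 45.0
```

Call:
jog_arm([
  {"offset":[0,0,0.01],"twist":[0,0,0],"fingers":-1},
  {"offset":[0,0,0.02],"twist":[0,0,0],"fingers":-1},
  {"offset":[0,0,0.02],"twist":[0,0,0],"fingers":-1},
])

```text
clock: 21.08
position: [0.5507, 0.1655, 0.0464]
ee_rot: [-3.142, -0.008, -0.001]
force: [0.1, -1.0, -5.6]
width: 0.606
gripper_force: 45.0
```

Call:
jog_arm([
  {"offset":[0,0,0.01],"twist":[0,0,0],"fingers":-1},
  {"offset":[0,0,0.015],"twist":[0,0,0],"fingers":-1},
  {"offset":[0,0,0.015],"twist":[0,0,0],"fingers":-1},
])

```text
clock: 21.45
position: [0.5505, 0.1655, 0.0438]
ee_rot: [3.141, 0.008, -0.0]
force: [0.1, -0.2, -4.5]
width: 0.609
gripper_force: 45.0
```

Call:
jog_arm([
  {"offset":[0,0,0.005],"twist":[0,0,0],"fingers":-1},
  {"offset":[0,0,0.005],"twist":[0,0,0],"fingers":-1},
])

```text
clock: 21.7
position: [0.5506, 0.1655, 0.0431]
ee_rot: [3.142, 0.008, -0.0]
force: [0.5, 0.8, -5.6]
width: 0.603
gripper_force: 45.0
```

Call:
jog_arm([
  {"offset":[0,0,0.005],"twist":[0,0,0],"fingers":-1},
  {"offset":[0,0,0.005],"twist":[0,0,0],"fingers":-1},
])

```text
clock: 21.95
position: [0.5506, 0.1655, 0.043]
ee_rot: [3.141, 0.008, 0.001]
force: [-3.5, -1.4, 5.4]
width: 0.606
gripper_force: 45.0
```

Call:
jog_arm([
  {"offset":[0,0,0.003],"twist":[0,0,0],"fingers":-1},
  {"offset":[0,0,0.005],"twist":[0,0,0],"fingers":-1},
])

```text
clock: 22.2
position: [0.5507, 0.1655, 0.043]
ee_rot: [3.141, 0.008, 0.001]
force: [-7.6, -2.7, 17.5]
width: 0.607
gripper_force: 45.0
```

The block is on the tray floor. I'll open slightly and rise.

Call:
jog_arm([
  {"offset":[0,0,-0.004],"twist":[0,0,0],"fingers":-1},
  {"offset":[0,0,-0.005],"twist":[0,0,0],"fingers":0.45},
  {"offset":[0,0,-0.005],"twist":[0,0,0],"fingers":0.45},
  {"offset":[0,0,-0.005],"twist":[0,0,0],"fingers":0.45},
  {"offset":[0,0,-0.005],"twist":[0,0,0],"fingers":0.45},
])

```text
clock: 22.82
position: [0.5507, 0.1655, 0.0423]
ee_rot: [-3.142, -0.008, -0.0]
force: [-0.3, 0.7, 0.3]
width: 0.723
gripper_force: 0.0
```

Call:
jog_arm([
  {"offset":[0,0,-0.2],"twist":[0,0,0],"fingers":0.45},
  {"offset":[0,0,-0.6],"twist":[0,0,0],"fingers":0.45},
  {"offset":[0,0,-1],"twist":[0,0,0],"fingers":0.45},
  {"offset":[0,0,-1],"twist":[0,0,0],"fingers":0.45},
  {"offset":[0,0,-1],"twist":[0,0,0],"fingers":0.45},
])

```text
clock: 23.45
position: [0.5504, 0.1652, 0.1922]
ee_rot: [3.141, 0.008, 0.0]
force: [-0.9, 0.5, -0.5]
width: 0.722
gripper_force: 0.0
```

Call:
jog_arm([
  {"offset":[-0.9,0,-0.5],"twist":[0,0,0],"fingers":0.45},
  {"offset":[-0.9,0,-0.5],"twist":[0,0,0],"fingers":0.45},
  {"offset":[-0.9,0,-0.5],"twist":[0,0,0],"fingers":0.45},
  {"offset":[-0.9,0,-0.5],"twist":[0,0,0],"fingers":0.45},
])

```text
clock: 23.95
position: [0.4141, 0.1647, 0.2672]
ee_rot: [3.141, 0.01, -0.0]
force: [0.4, 0.4, 0.5]
width: 0.727
gripper_force: 0.0
```

Run:
```python
from h import *
a=save("wrist","f1.png"); b=save("scene","f2.png")
cv2.imwrite("pics/f.png",cv2.resize(np.hstack([a,b])[:,:,::-1],(800,300),interpolation=3))
for l in landmark_of("opening_1","wrist"):
    r,q=l["at"][0]*480,l["at"][1]*640; print(round(l["conf"],2),np.round(atz("wrist",r,q,.051),4))
```

```text
0.65 [0.5504 0.1641 0.051 ]
0.63 [ 0.5338 -0.0012  0.051 ]
0.59 [0.5283 0.0214 0.051 ]
```

View pics/f.png

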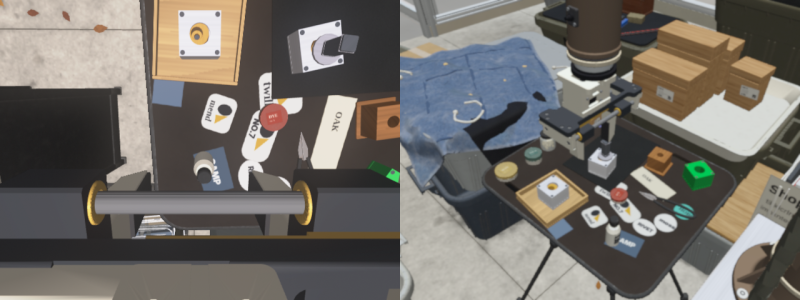

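The final views show block B flat in the tray at (200,35) in the left half, and the gauge upright and home in block A at (330,45). All clear, so I'm handing in.

```bash
python3 -c "
from cell import sign_off
print(sign_off())"
```

```text
the job is handed in; nothing more can be done
None
```

I handed the job in at about 24 s; no verdict came back. The gauge went fully home without forcing in the block nearer the tray and stands there collar down on the mat. The other block, rejected by elimination and not gauged itself, is upright and flat in the reject tray.

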